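# Walk the die block round and seat it on the fence

### The job

The heavy die block stands askew on the mat in front of the fence: walk it round by pushing at its corners with the fingertips until one of its long sides faces the fence squarely, then push it home so that this side lies flat against the fence, with neither end sticking out past the fence. Square it up before it touches, so that no corner runs into the plastic strip, keep it flat on the mat without lifting or tipping it, and leave the small parts standing on either side undisturbed.

Things in the scene. Friction and masses are not known exactly. Their poses are not given: they have to be found in the camera images.
- die_block: plain cast aluminium block, 1.4 to 2.3 kg, 100 (x) by 150 (y) by 55 mm tall, flush steel bushes in its top; both long sides alike. Origin: centre of underside, z up. Full outline from 5 to 39 mm up; above that set in 5 mm all round; foot 70 x 110 mm under the middle. Slides and turns on the mat, friction 6 to 13 N. Starts 125 to 150 mm (centre) before the fence, 40 to 90 degrees askew, either way
- fence: fixed straight fence: aluminium profile 320 mm long (y), 40 mm high, white plastic strip on the side towards the robot. Origin: middle of the foot of the strip's face, at mat height; x points into the fence, away from the robot, so the face is the plane x = 0 and the free mat is at x < 0; z up. Profile reaches back to x = 48 mm, two brackets to 86 mm
- hose_cuff: bystander, loose, not to be disturbed: black plastic hose cuff, an upright open tube 44 mm across, 55 mm tall. Origin: centre of its underside; stands in front of the fence, about 225 mm to the left or right of its middle
- caster: bystander, loose, not to be disturbed: black rubber caster wheel lying flat, 64 mm across, 26 mm tall. Origin: centre of its underside; stands in front of the fence, about 225 mm to the left or right of its middle
- grease_tin: bystander, loose, not to be disturbed: closed steel tin, 62 mm across, 55 mm tall. Origin: centre of its underside; stands in front of the fence, about 225 mm to the left or right of its middle
- bush: bystander, loose, not to be disturbed: brass bush, an upright tube 34 mm across, 32 mm tall. Origin: centre of its underside; stands in front of the fence, about 225 mm to the left or right of its middle

How it is judged (in metres and radians):
At the end, for the whole second after the job is handed in: a long side of the block parallel to the fence within 1.7 degrees, its centre at most 53.5 mm from the strip (50 when touching) and within 88 mm of the fence's middle, the block flat on the mat and at rest, every bystander within 15 mm of its start (angle between the y axis of die_block and the y axis of fence, either way round below 0.03 rad and x of die_block in the frame of fence between -0.0535 and -0.045 m and y of die_block in the frame of fence between -0.088 and 0.088 m and angle between die_block's own z axis and vertical below 0.03 rad and linear speed of die_block below 0.01 m/s and angular speed of die_block below 0.05 rad/s and distance of each of hose_cuff, caster, grease_tin, bush from where it was at the start of the episode below 0.015 m).
It fails at once if the block touches the fence while its long sides are more than 7 degrees out of parallel with it (contact force between die_block and fence above 1 N and angle between the y axis of die_block and the y axis of fence, either way round above 0.122 rad).
It fails at once if the block is lifted more than 8 mm or tipped by more than 6 degrees (z of die_block in the frame of fence above 0.008 m or angle between die_block's own z axis and vertical above 0.105 rad).
It fails at once if one of the small parts on either side is shoved more than 15 mm or carried off (distance of any of hose_cuff, caster, grease_tin, bush from where it was at the start of the episode above 0.015 m).
It also fails if it takes over 72 s, if anything falls off the work surface, if the arm or the gripper's body presses on something with over 40 N, if the wrist force passes 120 N, or if a joint passes its speed limit or range.

### The arm

A 6-joint arm with a two-finger parallel gripper is mounted at the origin on the work surface. World frame = base frame: x ahead of the robot, y to its left, z up, the work surface at z = 0. Lengths are in mm, angles in rad, forces in N, time in s.
With the tool pointing down it reaches from about 350 to 775 mm from the base axis. Payload 7.3 kg.
Tool frame: the origin (TCP) lies between the finger pads; the fingertips stand tcp_to_tips ahead of it and the grasp point (between the pads) lies 5 mm behind it (tcp_to_tips is the distance from the TCP to the fingertips, in mm); z points along the fingers, x is the direction in which the jaws open and shut, and the axes are right-handed (so a half turn about z gives the same grasp; the last joint's range is limited). The gripper opens to 92 mm and grips with 3 to 60 N. Pads are 19 mm wide; open, the fingers measure 130 mm over their backs; the gripper's body (75 mm by 190 mm) begins 47 mm behind the grasp point.
Start: joints at [-0.146, 0.342, 1.524, -0, 1.275, -0.146], TCP at [525.018, 0.02, 240.741] pointing down, gripper open.
Joint ranges: [-2.53, 2.53], [-0.77, 2.02], [0.04, 2.7], [-1, 4.14], [0.28, 2.66], [-3.11, 3.11]. Speed limits (rad/s): [2.57, 2.57, 3.14, 3.14, 3.14, 3.14].

### API

Orientations are given as [roll, pitch, yaw] about the fixed x, y, z axes, in that order (R = Rz(yaw) Ry(pitch) Rx(roll)).
In Python, from plant import * gives the robot as it stands.
- The arm moves only by the tool drive_tool, never from a script. Its argument "deltas" is a list of rows, each an object of numbers: "hand": the gripper's target within -1 to 1 (shut at 1, half-way at 0, fully open at -1); "tx", "ty", "tz": the shift along the tool's x, y, z each as a share of 4 cm, from -1 to 1; "wx", "wy", "wz": the turn, a rotation vector about the tool's x, y, z each as a share of 5 degrees, from -1 to 1. In form: [{"hand": .., "tx": .., "ty": .., "tz": .., "wx": .., "wy": .., "wz": ..}, ...]. A call has 1 to 20 rows; each row shifts and turns the commanded pose from where the row before left it, along the tool's axes as they then stand; what a row does not reach is not made up. A row lasts 1/12 s, in which the tool goes at most 41.7 mm and 7.16 degrees, less where a joint would pass 70% of its speed; a pose out of reach is approached as far as the arm can. A call with a number of a shift or a turn outside -1 to 1 is refused whole. A call with a gripper value outside its range is refused whole. The fingers move at their own pace and stop on an object; the grip force is fixed at half the most. Time passes only in rows, so rows that do not move let the fingers close. It gives the time, the measured TCP pose, the force and the opening at its end, in the units of the state.
- get_obs(): the state, without advancing time (a new reading comes with each control period).
- capture(name): name is "scene" or "side" or "wrist"; returns the picture (420x560x3 uint8, red, green, blue); there is no depth.
- camera_model(name): a dict with "fx", "fy", "cx", "cy" (pixels), "rvec" (rotation vector, rad) and "tvec" (3), from world to camera coordinates, as OpenCV has them. Camera axes: x right, y down, z forward; pixel columns grow to the right and rows downward; lengths in mm; the calibration is good to about 2 mm. A picture is of the moment at which its call begins: read the wrist's pose just before it. camera_model takes no time and is no camera call; for the wrist camera it gives the pose at the moment of the call.
- close_job(): hands the job in, once; it reports no verdict.
The state is a dict: "time": time; "joint_positions": joint angles; "dq": joint speeds; "tau": joint torques, N m; "tool_pos": TCP position; "tcp_rot": TCP orientation; "contact_force": force on the tool from outside, world axes, zero at the start; "moment": the same for the moment, N m; "grip_width": finger opening in mm.
Only numpy, scipy, OpenCV 4.12 (cv2) and the standard library are available. Lean on these libraries where they do the work, as an engineer would, in place of code of your own. Each camera call takes 0.05 s, during which the arm holds its last target.

## Working session

There is one attempt and no reset: what is moved stays moved. The work goes in short steps, Python scripts to look and compute and a tool call to move; the robot and the scene stay as the last step left them, time stands still between calls to the robot, and variables do not carry over. Pictures are saved under pics/ and viewed, and the job is handed in when it is done.

Besides the shell and the picture viewer there is one more tool, called after "Call:" as name(argument=value, ...), one argument or row to a line, values as JSON. drive_tool: Moves the arm, as the interface text tells. Its arguments: {"type":"object","properties":{"deltas":{"type":"array","items":{"type":"object","properties":{"hand":{"type":"number"},"tx":{"type":"number"},"ty":{"type":"number"},"tz":{"type":"number"},"wx":{"type":"number"},"wy":{"type":"number"},"wz":{"type":"number"}}}}},"required":["deltas"]}

```bash
ls; mkdir -p pics; python3 - <<'E'
from plant import *
import cv2
print(get_obs())
for n in ["scene","side"]:
    print(n,camera_model(n))
    im=capture(n); cv2.imwrite(f"pics/{n}0.png",cv2.resize(im[:,:,::-1],None,fx=1.42,fy=1.42,interpolation=cv2.INTER_CUBIC))
E
```

```text
pics
{'time': 0.0, 'joint_positions': array([-1.45993805e-01,  3.42699143e-01,  1.52501599e+00,  1.64458153e-05,
        1.27541047e+00, -1.45998651e-01]), 'dq': array([-0.00082369,  0.00113331,  0.00191416,  0.00047676,  0.00018257,
       -0.00189529]), 'tau': array([ 7.61924657e-04, -4.31245601e+01, -2.44219762e+01,  7.17750052e-02,
        5.59406646e-02, -1.04314388e-04]), 'tool_pos': array([5.24611048e+02, 8.75380347e-02, 2.40057551e+02]), 'tcp_rot': array([-3.14135408e+00,  1.51435697e-03,  2.27095945e-07]), 'contact_force': array([-0.24265971, -0.45188692, -0.37589771]), 'moment': array([-0.03072072,  0.00323801, -0.04283024]), 'grip_width': 91.82878876688132}
scene {'fx': 489.1121434277834, 'fy': 489.1121434277834, 'cx': 279.42306895316267, 'cy': 200.95057219073047, 'rvec': array([ 2.03490452,  0.88498445, -0.48417692]), 'tvec': array([-374.64391782, -184.06862528, 1308.27674295])}
side {'fx': 436.41802443091063, 'fy': 436.41802443091063, 'cx': 276.86565821476916, 'cy': 208.56500730080296, 'rvec': array([ 2.39837268, -0.24078498,  0.09908684]), 'tvec': array([-535.85926718,   97.37066519,  888.17930727])}
```

View pics/scene0.png

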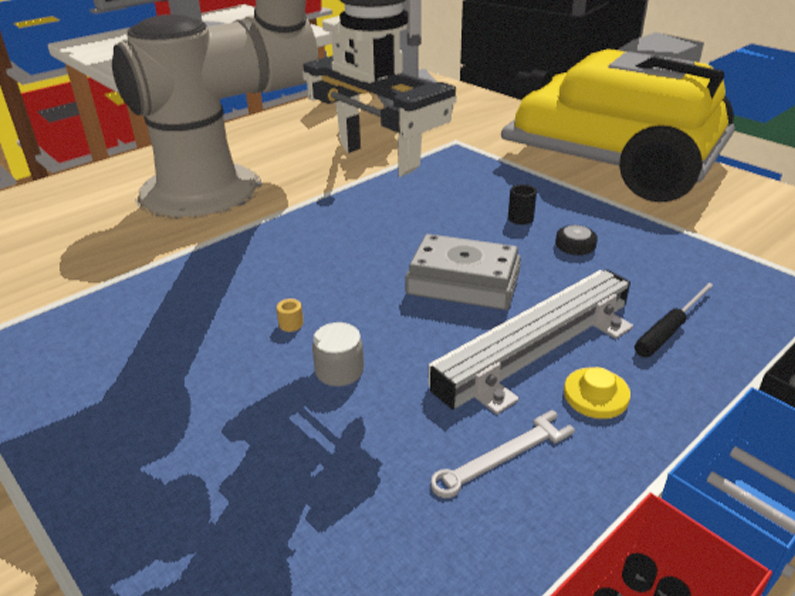

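View pics/side0.png

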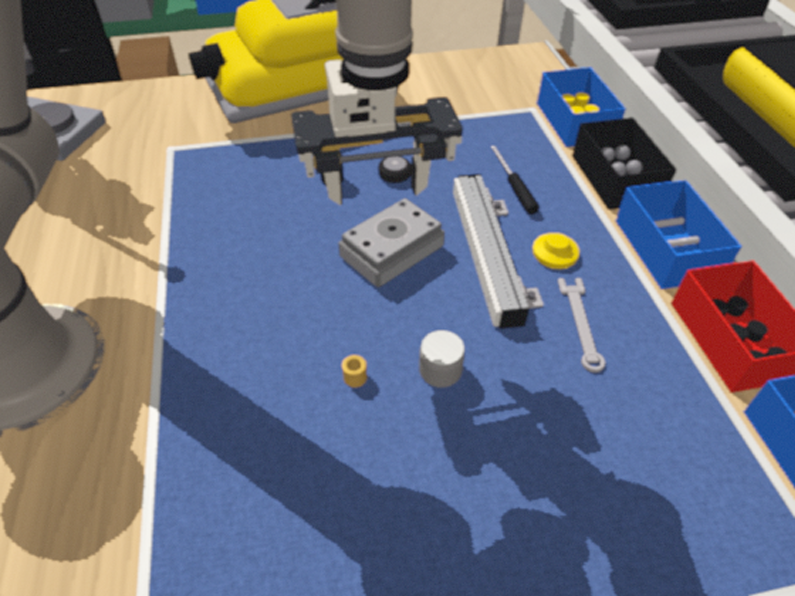

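Both views show the die block in front of the fence (side view block top about (392,228), fence strip from (458,180) to (497,322)). The grease tin and brass bush are on the near side, the caster and cuff on the far side. Next I'll enlarge the views.

```bash
python3 - <<'E'
from plant import *
import cv2
im=cv2.imread("pics/side0.png")
im=cv2.resize(im,(560,420),interpolation=cv2.INTER_AREA)
from plant import *
a=capture("side")[:,:,::-1]
cv2.imwrite("pics/sidecrop.png",cv2.resize(a[110:240,220:390],None,fx=4.6,fy=4.6,interpolation=cv2.INTER_CUBIC))
a=capture("scene")[:,:,::-1]
cv2.imwrite("pics/scenecrop.png",cv2.resize(a[120:300,190:460],None,fx=2.9,fy=2.9,interpolation=cv2.INTER_CUBIC))
a=capture("wrist")[:,:,::-1]
cv2.imwrite("pics/wrist0.png",cv2.resize(a,None,fx=1.42,fy=1.42,interpolation=cv2.INTER_CUBIC))
print(camera_model("wrist"))
E
```

```text
{'fx': 293.19952995187253, 'fy': 293.19952995187253, 'cx': 284.84295419973984, 'cy': 210.27682913182204, 'rvec': array([-2.85081418e+00,  5.19308497e-04,  2.48625071e-04]), 'tvec': array([-525.07989146,  -36.22721581,  389.43843334])}
```

View pics/sidecrop.png

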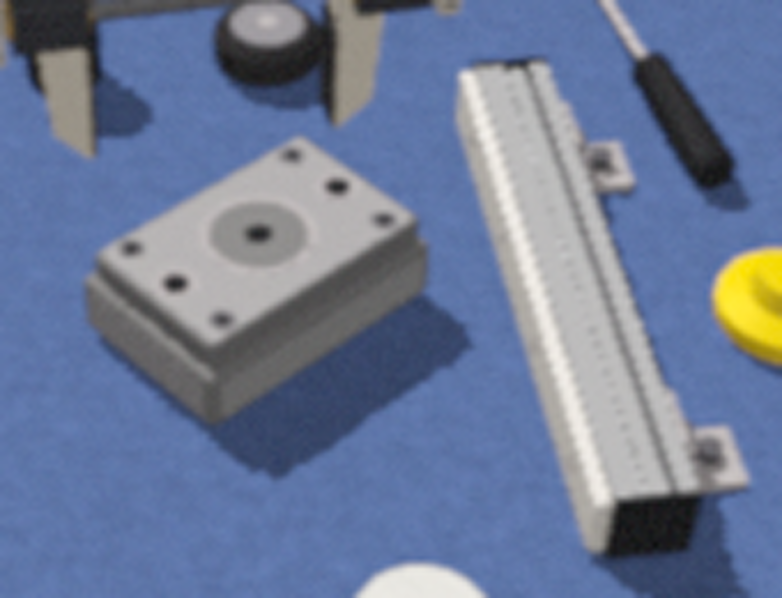

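View pics/scenecrop.png

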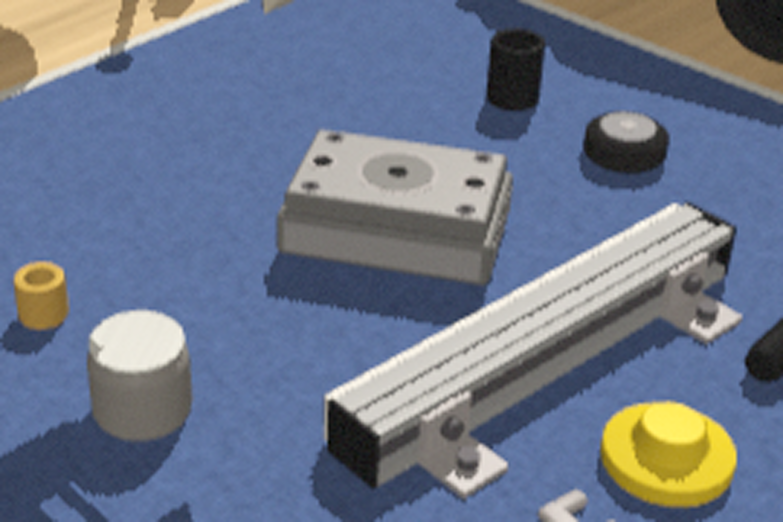

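View pics/wrist0.png

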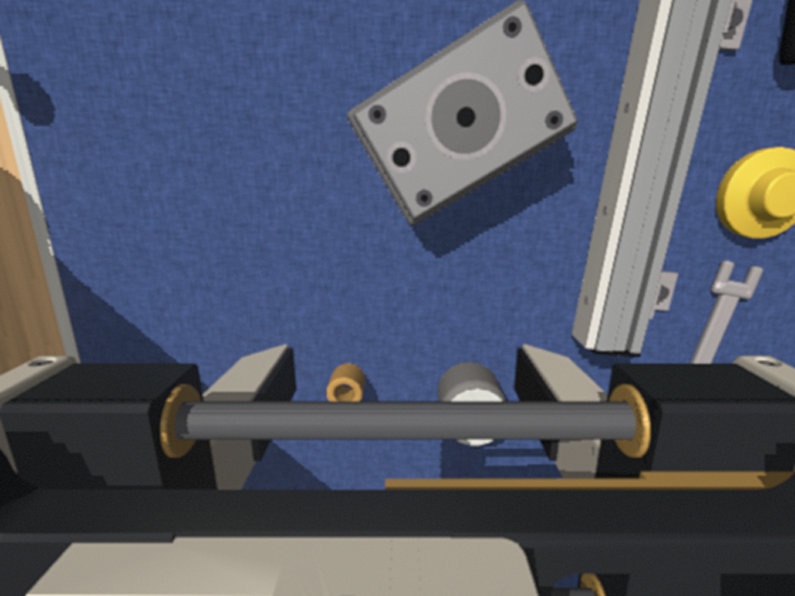

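Clear enough to measure: in the side crop the block top corners are at about (100,258), (298,140), (416,218) and (215,347). The strip's top front edge runs from (460,72) to (590,500) and its foot from (458,120) to (585,548).

```bash
cat > h.py <<'E'
from plant import *
import numpy as np, cv2
def unproj(cm,uv,z):
    R,_=cv2.Rodrigues(np.array(cm["rvec"])); t=np.array(cm["tvec"])
    K=np.array([[cm["fx"],0,cm["cx"]],[0,cm["fy"],cm["cy"]],[0,0,1]])
    uv=np.atleast_2d(np.array(uv,float))
    d=(R.T@np.linalg.inv(K)@np.c_[uv,np.ones(len(uv))].T).T
    c=-R.T@t
    return c+d*((z-c[2])/d[:,2])[:,None]
def crop(uv,s,ox,oy): return (np.array(uv,float)+.5)/s-.5+np.array([ox,oy])
E
python3 - <<'E'
from h import *
np.set_printoptions(precision=1,suppress=True)
def blk(P):
    P=P[:,:2]; c=P.mean(0)
    L=[np.linalg.norm(P[(i+1)%4]-P[i]) for i in range(4)]
    e=P[(1)]-P[0] if L[0]>L[1] else P[2]-P[1]
    f=P[2]-P[3] if L[0]>L[1] else P[3]-P[0]
    v=e+f; print("c",c,"L",np.array(L),"yaw long",np.degrees(np.arctan2(v[1],v[0])))
S=camera_model("side");W=camera_model("wrist");C=camera_model("scene")
blk(unproj(S,crop([(100,258),(298,140),(416,218),(215,347)],4.6,220,110),55))
blk(unproj(C,crop([(320,131),(508,155),(490,223),(288,193)],2.9,190,120),55))
blk(unproj(W,crop([(351,115),(523,4),(575,122),(414,215)],1.42,0,0),55))
print("cen",unproj(S,crop([(259,234)],4.6,220,110),55),unproj(C,crop([(398,172)],2.9,190,120),55),unproj(W,crop([(465,117)],1.42,0,0),55))
def ln(P): print("line",P[:,:2].ravel(),"len",np.linalg.norm(P[1]-P[0]),"ang",np.degrees(np.arctan2(*(P[1]-P[0])[[1,0]])))
ln(unproj(S,crop([(590,500),(460,72)],4.6,220,110),40))
ln(unproj(S,crop([(585,548),(458,118)],4.6,220,110),0))
ln(unproj(C,crop([(327,397),(678,205)],2.9,190,120),40))
ln(unproj(W,crop([(573,335),(640,0)],1.42,0,0),0))
ln(unproj(W,crop([(586,345),(661,0)],1.42,0,0),40))
for n,cm,uv,s,z in [("tin",S,(442,344),1.42,55),("bush",S,(354,365),1.42,32),("caster",S,(397,164),1.42,26),("tin",C,(338,334),1.42,55),("bush",C,(289,304),1.42,32)]:
    print(n,unproj(cm,crop([uv],s,0,0),z))
print("cas",unproj(C,crop([(627,126)],2.9,190,120),26),"cuff",unproj(C,crop([(517,42)],2.9,190,120),55))
E
```

```text
c [568.8 118.3] L [135.2  85.1 136.3  84.8] yaw long 31.303402284560757
c [569.  121.3] L [138.2  89.2 139.6  86.9] yaw long 31.338732976627266
c [568.4 116.3] L [138.2  86.3 134.9  85.3] yaw long 29.943378723090028
cen [[569.3 121.2  55. ]] [[566.  122.2  55. ]] [[569.1 116.6  55. ]]
line [683.7 -67.8 709.4 248. ] len 316.9060389222395 ang 85.35171801770497
line [687.8 -63.8 713.9 257.1] len 321.91206240337834 ang 85.3534572151107
line [689.  -69.7 714.  248.1] len 318.7308103915256 ang 85.50225492468755
line [691.2 -75.3 711.4 208.7] len 284.7895912415843 ang 85.93329378478624
line [686.5 -69.  706.8 195. ] len 264.7567658691716 ang 85.60401479328594
tin [[ 589.1 -124.2   55. ]]
bush [[ 467.3 -118.7   32. ]]
caster [[621.1 328.4  26. ]]
tin [[ 583.5 -123.5   55. ]]
bush [[ 462.8 -114.3   32. ]]
cas [[612.8 333.5  26. ]] cuff [[497.5 337.8  55. ]]
```

```bash
python3 - <<'E'
import plant
print([n for n in dir(plant) if not n.startswith('__')])
for n in dir(plant):
    if 'tip' in n.lower(): print(n,getattr(plant,n))
o=plant.get_obs(); print(o.keys(), o['time'])
E
```

```text
['Unreachable', 'camera_model', 'capture', 'close_job', 'get_obs', 'tcp_to_tips']
tcp_to_tips 14.0
dict_keys(['time', 'joint_positions', 'dq', 'tau', 'tool_pos', 'tcp_rot', 'contact_force', 'moment', 'grip_width']) 0.25
```

Call:
drive_tool(
  deltas=[
    {"ty":-0.3},
    {"ty":-0.5},
    {"ty":-0.6},
    {"ty":-0.6},
    {"ty":-0.6},
    {"ty":-0.6},
    {"ty":-0.6},
    {"ty":-0.5},
    {"ty":-0.39,"tx":0.06},
    {"wz":-0.5},
    {"wz":-0.8},
    {"wz":-0.8},
    {"wz":-0.8},
    {"wz":-0.8},
    {"wz":-0.8},
    {"wz":-0.8},
    {"wz":-0.6},
    {"wz":-0.3},
    {},
    {},
  ],
)

```text
invalid input
```

Call:
drive_tool(
  deltas=[
    {"tz":0.3},
    {"tz":0.6},
    {"tz":0.6},
    {"tz":0.6},
    {"tz":0.6},
    {"tz":0.4},
    {"tz":0.3},
    {},
    {},
  ],
)

```text
invalid input
```

```bash
python3 - <<'E'
from h import *
o=get_obs(); print(o['time'],o['tool_pos'],o['tcp_rot'],o['contact_force'],o['joint_positions'])
a=capture("side")[:,:,::-1]
cv2.imwrite("pics/side1.png",cv2.resize(a[60:260,180:400],None,fx=3,fy=3,interpolation=cv2.INTER_CUBIC))
E
```

```text
0.25 [5.24853745e+02 3.47084561e-02 2.40427617e+02] [-3.14149828e+00  6.37698456e-04 -1.11786191e-05] [ 0.165524   -0.58449048 -0.43057202] [-1.46017600e-01  3.42357351e-01  1.52446425e+00  6.15157268e-07
  1.27541570e+00 -1.46006571e-01]
```

View pics/side1.png

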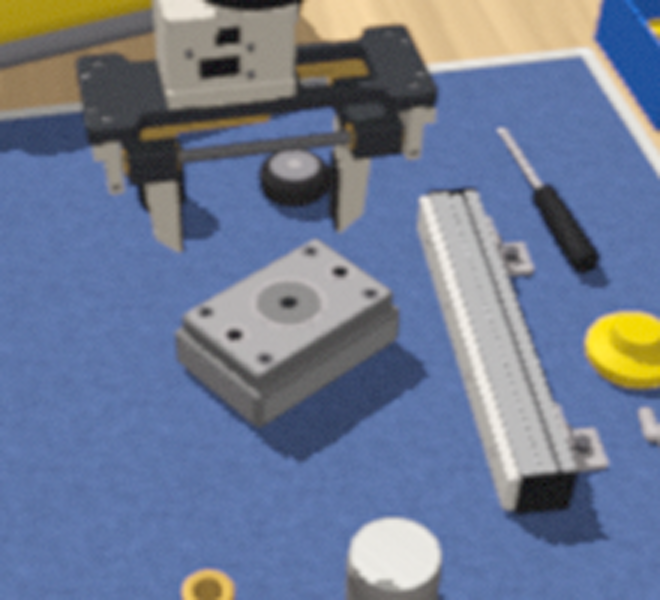

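The calls were refused and the arm hasn't moved. Every key probably has to be present in each row.

Call:
drive_tool(
  deltas=[
    {"hand":-1,"tx":0,"ty":-0.3,"tz":0,"wx":0,"wy":0,"wz":0},
    {"hand":-1,"tx":0,"ty":-0.5,"tz":0,"wx":0,"wy":0,"wz":0},
    {"hand":-1,"tx":0,"ty":-0.6,"tz":0,"wx":0,"wy":0,"wz":0},
    {"hand":-1,"tx":0,"ty":-0.6,"tz":0,"wx":0,"wy":0,"wz":0},
    {"hand":-1,"tx":0,"ty":-0.6,"tz":0,"wx":0,"wy":0,"wz":0},
    {"hand":-1,"tx":0,"ty":-0.6,"tz":0,"wx":0,"wy":0,"wz":0},
    {"hand":-1,"tx":0,"ty":-0.6,"tz":0,"wx":0,"wy":0,"wz":0},
    {"hand":-1,"tx":0,"ty":-0.5,"tz":0,"wx":0,"wy":0,"wz":0},
    {"hand":-1,"tx":0.06,"ty":-0.39,"tz":0,"wx":0,"wy":0,"wz":0},
    {"hand":-1,"tx":0,"ty":0,"tz":0,"wx":0,"wy":0,"wz":-0.5},
    {"hand":-1,"tx":0,"ty":0,"tz":0,"wx":0,"wy":0,"wz":-0.8},
    {"hand":-1,"tx":0,"ty":0,"tz":0,"wx":0,"wy":0,"wz":-0.8},
    {"hand":-1,"tx":0,"ty":0,"tz":0,"wx":0,"wy":0,"wz":-0.8},
    {"hand":-1,"tx":0,"ty":0,"tz":0,"wx":0,"wy":0,"wz":-0.8},
    {"hand":-1,"tx":0,"ty":0,"tz":0,"wx":0,"wy":0,"wz":-0.8},
    {"hand":-1,"tx":0,"ty":0,"tz":0,"wx":0,"wy":0,"wz":-0.8},
    {"hand":-1,"tx":0,"ty":0,"tz":0,"wx":0,"wy":0,"wz":-0.8},
    {"hand":-1,"tx":0,"ty":0,"tz":0,"wx":0,"wy":0,"wz":-0.1},
    {"hand":-1,"tx":0,"ty":0,"tz":0,"wx":0,"wy":0,"wz":0},
  ],
)

```text
time: 1.88
tool_pos: [527.2, 188.3, 240.7]
tcp_rot: [-3.141, -0.0, 0.54]
contact_force: [0.5, 0.1, 0.2]
grip_width: 91.9
```

Call:
drive_tool(
  deltas=[
    {"hand":-1,"tx":0,"ty":0,"tz":0.3,"wx":0,"wy":0,"wz":0},
    {"hand":-1,"tx":0,"ty":0,"tz":0.6,"wx":0,"wy":0,"wz":0},
    {"hand":-1,"tx":0,"ty":0,"tz":0.6,"wx":0,"wy":0,"wz":0},
    {"hand":-1,"tx":0,"ty":0,"tz":0.6,"wx":0,"wy":0,"wz":0},
    {"hand":-1,"tx":0,"ty":0,"tz":0.6,"wx":0,"wy":0,"wz":0},
    {"hand":-1,"tx":0,"ty":0,"tz":0.5,"wx":0,"wy":0,"wz":0},
    {"hand":-1,"tx":0,"ty":0,"tz":0.3,"wx":0,"wy":0,"wz":0},
    {"hand":-1,"tx":0,"ty":0,"tz":0,"wx":0,"wy":0,"wz":0},
  ],
)

```text
time: 2.55
tool_pos: [525.6, 187.5, 97.9]
tcp_rot: [-3.14, 0.005, 0.539]
contact_force: [-0.5, 0.3, 1.1]
grip_width: 91.7
```

```bash
python3 - <<'E'
from h import *
o=get_obs(); print(o['time'],o['tool_pos'],o['tcp_rot'],o['contact_force'],o['joint_positions'])
a=capture("side")[:,:,::-1]
cv2.imwrite("pics/side2.png",cv2.resize(a[60:260,180:400],None,fx=3,fy=3,interpolation=cv2.INTER_CUBIC))
a=capture("wrist")[:,:,::-1]
cv2.imwrite("pics/wrist2.png",a)
E
```

```text
2.55 [525.60579304 187.53664061  97.92884521] [-3.13974483  0.00514343  0.5391372 ] [-0.52458902  0.33235666  1.14318043] [ 2.05353216e-01  5.53917012e-01  1.61231260e+00  7.31171653e-05
  9.80827988e-01 -3.33820077e-01]
```

View pics/side2.png

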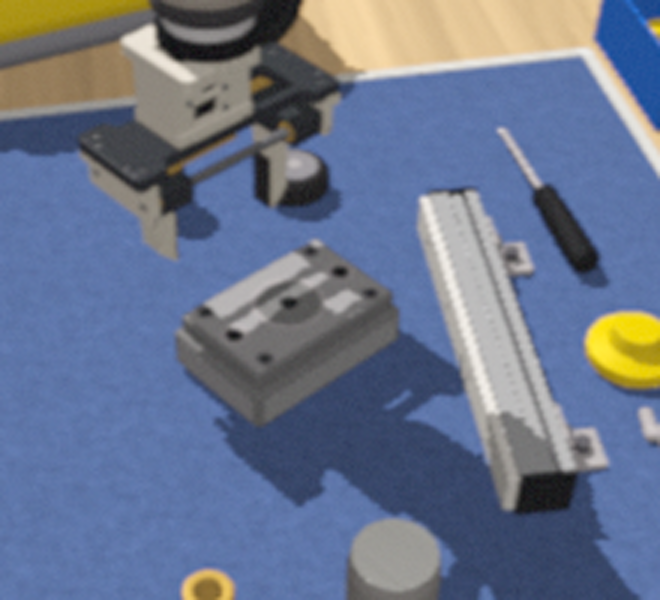

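View pics/wrist2.png

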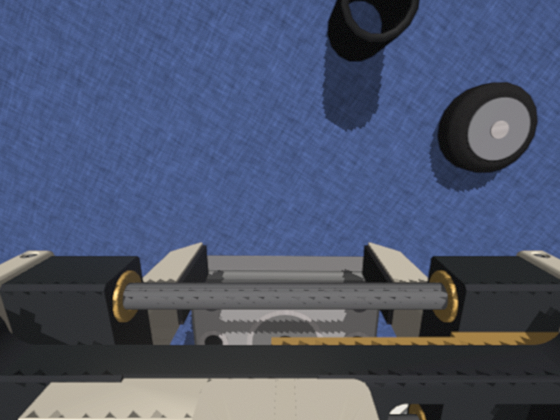

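The wrist picture shows the block centred between the fingers (columns 193–382), with its edge parallel to the tool at row 257. The side view shows clear mat under the fingers, so I'll descend to TCP z of about 31 and approach.

Call:
drive_tool(
  deltas=[
    {"hand":-1,"tx":0,"ty":0,"tz":0.3,"wx":0,"wy":0,"wz":0},
    {"hand":-1,"tx":0,"ty":0,"tz":0.5,"wx":0,"wy":0,"wz":0},
    {"hand":-1,"tx":0,"ty":0,"tz":0.5,"wx":0,"wy":0,"wz":0},
    {"hand":-1,"tx":0,"ty":0,"tz":0.3,"wx":0,"wy":0,"wz":0},
    {"hand":-1,"tx":0,"ty":0,"tz":0.1,"wx":0,"wy":0,"wz":0},
    {"hand":-1,"tx":0,"ty":0.1,"tz":0,"wx":0,"wy":0,"wz":0},
    {"hand":-1,"tx":0,"ty":0.1,"tz":0,"wx":0,"wy":0,"wz":0},
    {"hand":-1,"tx":0,"ty":0.1,"tz":0,"wx":0,"wy":0,"wz":0},
    {"hand":-1,"tx":0,"ty":0.05,"tz":0,"wx":0,"wy":0,"wz":0},
    {"hand":-1,"tx":0,"ty":0,"tz":0,"wx":0,"wy":0,"wz":0},
    {"hand":-1,"tx":0,"ty":0,"tz":0,"wx":0,"wy":0,"wz":0},
  ],
)

```text
time: 3.57
tool_pos: [535.1, 175.4, 33.3]
tcp_rot: [3.141, -0.001, 0.54]
contact_force: [0.3, -0.1, 0.2]
grip_width: 91.5
```

Call:
drive_tool(
  deltas=[
    {"hand":-1,"tx":0,"ty":0.05,"tz":0,"wx":0,"wy":0,"wz":0},
    {"hand":-1,"tx":0,"ty":0.05,"tz":0,"wx":0,"wy":0,"wz":0},
    {"hand":-1,"tx":0,"ty":0,"tz":0,"wx":0,"wy":0,"wz":0},
  ],
)

```text
time: 3.82
tool_pos: [536.9, 172.0, 32.8]
tcp_rot: [3.141, -0.0, 0.541]
contact_force: [-0.1, 0.2, 0.3]
grip_width: 91.8
```

Call:
drive_tool(
  deltas=[
    {"hand":-1,"tx":0,"ty":0.05,"tz":0,"wx":0,"wy":0,"wz":0},
    {"hand":-1,"tx":0,"ty":0.05,"tz":0,"wx":0,"wy":0,"wz":0},
    {"hand":-1,"tx":0,"ty":0,"tz":0,"wx":0,"wy":0,"wz":0},
  ],
)

```text
time: 4.07
tool_pos: [537.9, 169.5, 32.7]
tcp_rot: [-3.139, 0.001, 0.54]
contact_force: [-3.7, 3.1, 2.6]
grip_width: 92.0
```

Contact came where predicted. Now the arc: tool and block turn together about a point 35 mm past the block centre.

Call:
drive_tool(
  deltas=[
    {"hand":-1,"tx":-0.052,"ty":0.031,"tz":0,"wx":0,"wy":0,"wz":-0.4},
    {"hand":-1,"tx":-0.052,"ty":0.031,"tz":0,"wx":0,"wy":0,"wz":-0.4},
    {"hand":-1,"tx":-0.052,"ty":0.031,"tz":0,"wx":0,"wy":0,"wz":-0.4},
    {"hand":-1,"tx":-0.052,"ty":0.031,"tz":0,"wx":0,"wy":0,"wz":-0.4},
    {"hand":-1,"tx":-0.052,"ty":0.031,"tz":0,"wx":0,"wy":0,"wz":-0.4},
    {"hand":-1,"tx":-0.052,"ty":0.031,"tz":0,"wx":0,"wy":0,"wz":-0.4},
    {"hand":-1,"tx":-0.052,"ty":0.031,"tz":0,"wx":0,"wy":0,"wz":-0.4},
    {"hand":-1,"tx":-0.052,"ty":0.031,"tz":0,"wx":0,"wy":0,"wz":-0.4},
    {"hand":-1,"tx":-0.052,"ty":0.031,"tz":0,"wx":0,"wy":0,"wz":-0.4},
    {"hand":-1,"tx":-0.052,"ty":0.031,"tz":0,"wx":0,"wy":0,"wz":-0.4},
    {"hand":-1,"tx":0,"ty":0,"tz":0,"wx":0,"wy":0,"wz":0},
  ],
)

```text
time: 4.98
tool_pos: [528.9, 146.6, 32.6]
tcp_rot: [-3.138, 0.002, 0.892]
contact_force: [-5.9, 4.5, 3.5]
grip_width: 91.6
```

```bash
python3 - <<'E'
from h import *
o=get_obs(); print(o['time'],o['tool_pos'],o['tcp_rot'],o['contact_force'])
a=capture("side")[:,:,::-1]
cv2.imwrite("pics/side3.png",cv2.resize(a[60:260,180:400],None,fx=3,fy=3,interpolation=cv2.INTER_CUBIC))
a=capture("scene")[:,:,::-1]
cv2.imwrite("pics/scene3.png",cv2.resize(a[120:300,190:460],None,fx=2.9,fy=2.9,interpolation=cv2.INTER_CUBIC))
E
```

```text
4.9833 [528.93107294 146.64982209  32.63989056] [-3.13809469e+00  1.66902965e-03  8.92133378e-01] [-5.90124373  4.46579435  3.54211149]
```

View pics/side3.png

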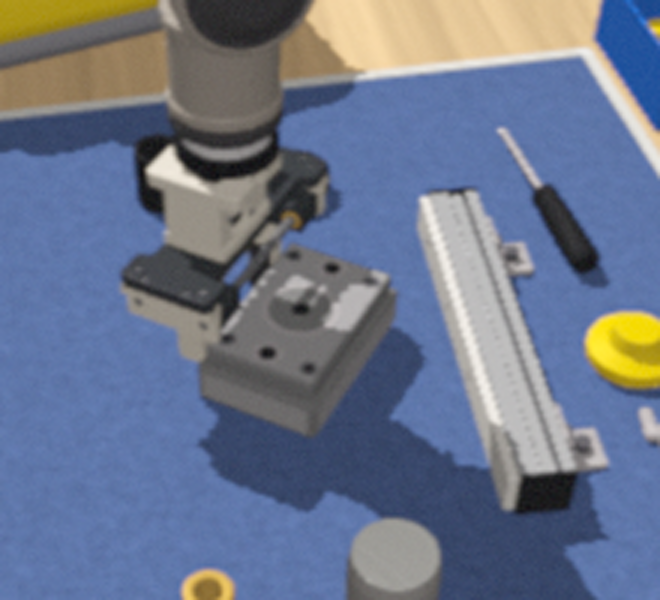

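View pics/scene3.png

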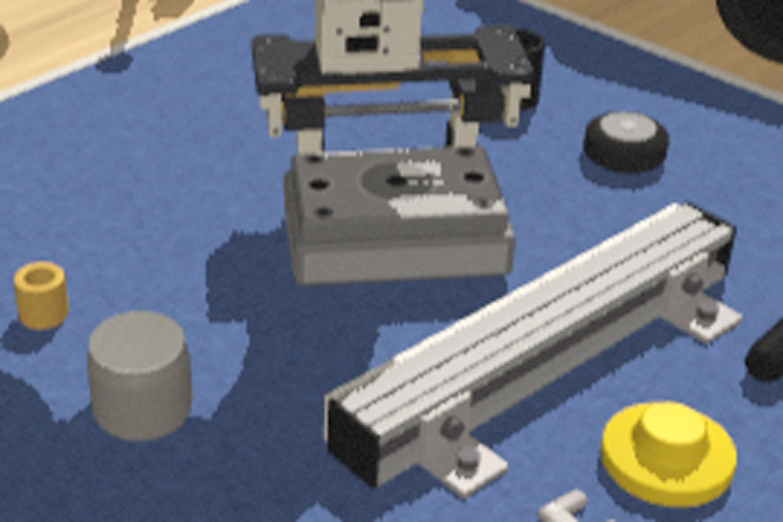

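The block turned 20° with the tool and both fingers stayed on the side. The parts haven't moved. I'll continue to square (yaw about 85.5°).

Call:
drive_tool(
  deltas=[
    {"hand":-1,"tx":-0.052,"ty":0.031,"tz":0,"wx":0,"wy":0,"wz":-0.4},
    {"hand":-1,"tx":-0.052,"ty":0.031,"tz":0,"wx":0,"wy":0,"wz":-0.4},
    {"hand":-1,"tx":-0.052,"ty":0.031,"tz":0,"wx":0,"wy":0,"wz":-0.4},
    {"hand":-1,"tx":-0.052,"ty":0.031,"tz":0,"wx":0,"wy":0,"wz":-0.4},
    {"hand":-1,"tx":-0.052,"ty":0.031,"tz":0,"wx":0,"wy":0,"wz":-0.4},
    {"hand":-1,"tx":-0.052,"ty":0.031,"tz":0,"wx":0,"wy":0,"wz":-0.4},
    {"hand":-1,"tx":-0.052,"ty":0.031,"tz":0,"wx":0,"wy":0,"wz":-0.4},
    {"hand":-1,"tx":-0.052,"ty":0.031,"tz":0,"wx":0,"wy":0,"wz":-0.4},
    {"hand":-1,"tx":-0.052,"ty":0.031,"tz":0,"wx":0,"wy":0,"wz":-0.4},
    {"hand":-1,"tx":-0.052,"ty":0.031,"tz":0,"wx":0,"wy":0,"wz":-0.4},
    {"hand":-1,"tx":-0.052,"ty":0.031,"tz":0,"wx":0,"wy":0,"wz":-0.4},
    {"hand":-1,"tx":-0.052,"ty":0.031,"tz":0,"wx":0,"wy":0,"wz":-0.4},
    {"hand":-1,"tx":-0.052,"ty":0.031,"tz":0,"wx":0,"wy":0,"wz":-0.4},
    {"hand":-1,"tx":-0.052,"ty":0.031,"tz":0,"wx":0,"wy":0,"wz":-0.4},
    {"hand":-1,"tx":-0.052,"ty":0.031,"tz":0,"wx":0,"wy":0,"wz":-0.4},
    {"hand":-1,"tx":-0.052,"ty":0.031,"tz":0,"wx":0,"wy":0,"wz":-0.4},
    {"hand":-1,"tx":-0.052,"ty":0.031,"tz":0,"wx":0,"wy":0,"wz":-0.4},
    {"hand":-1,"tx":0,"ty":0,"tz":0,"wx":0,"wy":0,"wz":0},
  ],
)

```text
time: 6.58
tool_pos: [533.3, 105.7, 32.4]
tcp_rot: [-3.135, 0.001, 1.486]
contact_force: [-8.6, 0.4, 6.2]
grip_width: 91.7
```

Call:
drive_tool(
  deltas=[
    {"hand":-1,"tx":0,"ty":0.05,"tz":0,"wx":0,"wy":0,"wz":0},
    {"hand":-1,"tx":0,"ty":0.05,"tz":0,"wx":0,"wy":0,"wz":0},
    {"hand":-1,"tx":0,"ty":0.05,"tz":0,"wx":0,"wy":0,"wz":0},
    {"hand":-1,"tx":0,"ty":0.05,"tz":0,"wx":0,"wy":0,"wz":0},
    {"hand":-1,"tx":0,"ty":0,"tz":0,"wx":0,"wy":0,"wz":0},
  ],
)

```text
time: 7.0
tool_pos: [539.7, 105.4, 32.1]
tcp_rot: [-3.131, 0.001, 1.484]
contact_force: [-14.7, 1.1, 10.4]
grip_width: 91.6
```

```bash
python3 - <<'E'
from h import *
o=get_obs(); print(o['time'],o['tool_pos'],o['tcp_rot'],o['contact_force'])
a=capture("side")[:,:,::-1]
cv2.imwrite("pics/side4.png",cv2.resize(a[110:240,220:390],None,fx=4.6,fy=4.6,interpolation=cv2.INTER_CUBIC))
a=capture("scene")[:,:,::-1]
cv2.imwrite("pics/scene4.png",cv2.resize(a[120:300,190:460],None,fx=2.9,fy=2.9,interpolation=cv2.INTER_CUBIC))
E
```

```text
7.0 [539.65980544 105.36356033  32.11160209] [-3.13112149e+00  1.06159029e-03  1.48399723e+00] [-14.72592407   1.13995714  10.38004891]
```

View pics/side4.png

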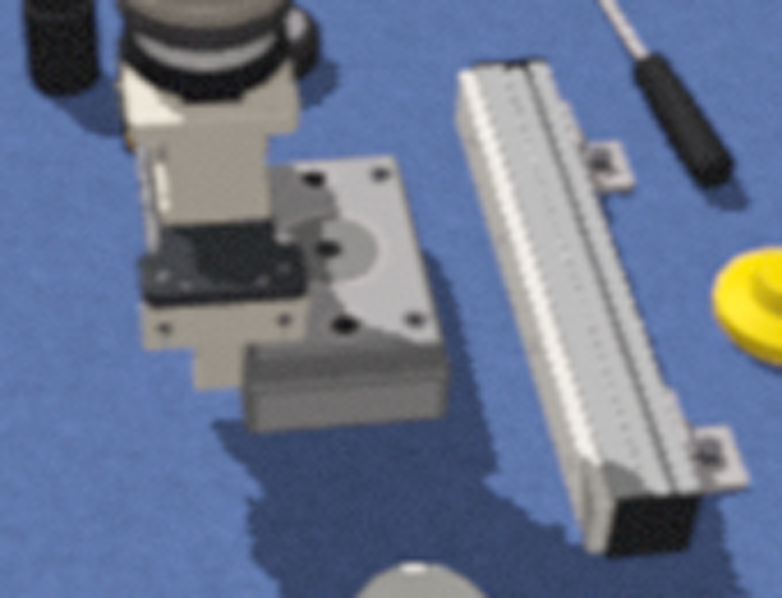

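View pics/scene4.png

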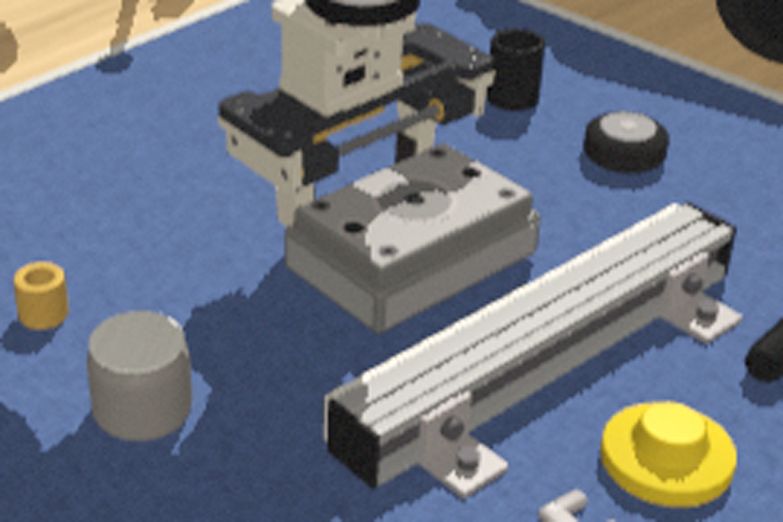

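The block looks square. In the side crop its fence-side top edge runs from (393,157) to (442,342); in the scene crop from (536,193) to (382,266).

```bash
python3 - <<'E'
from h import *
np.set_printoptions(precision=1,suppress=True)
S=camera_model("side");C=camera_model("scene")
def ln(P): print("line",P[:,:2].ravel(),"len",np.linalg.norm(P[1]-P[0]),"ang",np.degrees(np.arctan2(*(P[1]-P[0])[[1,0]])))
ln(unproj(S,crop([(442,344),(394,156)],4.6,220,110),55))
ln(unproj(C,crop([(381,267),(535,193)],2.9,190,120),55))
ln(unproj(S,crop([(590,500),(460,72)],4.6,220,110),40))
ln(unproj(S,crop([(585,548),(458,118)],4.6,220,110),0))
E
```

```text
line [639.   27.7 650.4 167. ] len 139.77184876045814 ang 85.31452211939528
line [636.   31.  649.5 169.8] len 139.3899193864894 ang 84.45366585238598
line [683.7 -67.8 709.4 248. ] len 316.9060389222395 ang 85.35171801770497
line [687.8 -63.8 713.9 257.1] len 321.91206240337834 ang 85.3534572151107
```

Block at about 85.0°, fence 85.4°, gap about 49 mm, and nearly centred on the fence. Pushing forward 40 mm with a 0.5° trim.

Call:
drive_tool(
  deltas=[
    {"hand":-1,"tx":0,"ty":0.06,"tz":0,"wx":0,"wy":0,"wz":-0.03},
    {"hand":-1,"tx":0,"ty":0.06,"tz":0,"wx":0,"wy":0,"wz":-0.03},
    {"hand":-1,"tx":0,"ty":0.06,"tz":0,"wx":0,"wy":0,"wz":-0.03},
    {"hand":-1,"tx":0,"ty":0.06,"tz":0,"wx":0,"wy":0,"wz":0},
    {"hand":-1,"tx":0,"ty":0.06,"tz":0,"wx":0,"wy":0,"wz":0},
    {"hand":-1,"tx":0,"ty":0.06,"tz":0,"wx":0,"wy":0,"wz":0},
    {"hand":-1,"tx":0,"ty":0.06,"tz":0,"wx":0,"wy":0,"wz":0},
    {"hand":-1,"tx":0,"ty":0.06,"tz":0,"wx":0,"wy":0,"wz":0},
    {"hand":-1,"tx":0,"ty":0.06,"tz":0,"wx":0,"wy":0,"wz":0},
    {"hand":-1,"tx":0,"ty":0.06,"tz":0,"wx":0,"wy":0,"wz":0},
    {"hand":-1,"tx":0,"ty":0.06,"tz":0,"wx":0,"wy":0,"wz":0},
    {"hand":-1,"tx":0,"ty":0.06,"tz":0,"wx":0,"wy":0,"wz":0},
    {"hand":-1,"tx":0,"ty":0.06,"tz":0,"wx":0,"wy":0,"wz":0},
    {"hand":-1,"tx":0,"ty":0.06,"tz":0,"wx":0,"wy":0,"wz":0},
    {"hand":-1,"tx":0,"ty":0.06,"tz":0,"wx":0,"wy":0,"wz":0},
    {"hand":-1,"tx":0,"ty":0.06,"tz":0,"wx":0,"wy":0,"wz":0},
    {"hand":-1,"tx":0,"ty":0,"tz":0,"wx":0,"wy":0,"wz":0},
  ],
)

```text
time: 8.52
tool_pos: [578.4, 102.3, 32.0]
tcp_rot: [-3.132, 0.001, 1.492]
contact_force: [-12.5, 0.3, 6.8]
grip_width: 91.9
```

```bash
python3 - <<'E'
from h import *
o=get_obs(); print(o['time'],o['tool_pos'],o['tcp_rot'],o['contact_force'])
a=capture("side")[:,:,::-1]
cv2.imwrite("pics/side5.png",cv2.resize(a[110:240,220:390],None,fx=4.6,fy=4.6,interpolation=cv2.INTER_CUBIC))
E
```

```text
8.5167 [578.44578477 102.27222657  32.02860151] [-3.13188486e+00  9.33523351e-04  1.49196699e+00] [-12.52895202   0.34656049   6.77276227]
```

View pics/side5.png

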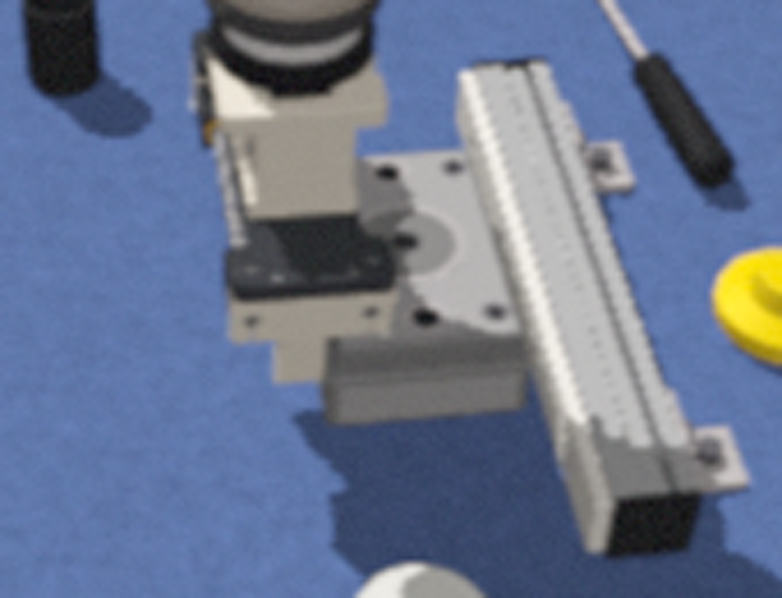

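The block is still parallel with a gap of about 10 mm. The rest goes in small steps, watching the force.

Call:
drive_tool(
  deltas=[
    {"hand":-1,"tx":0,"ty":0.04,"tz":0,"wx":0,"wy":0,"wz":0},
    {"hand":-1,"tx":0,"ty":0.04,"tz":0,"wx":0,"wy":0,"wz":0},
    {"hand":-1,"tx":0,"ty":0.04,"tz":0,"wx":0,"wy":0,"wz":0},
    {"hand":-1,"tx":0,"ty":0.03,"tz":0,"wx":0,"wy":0,"wz":0},
    {"hand":-1,"tx":0,"ty":0.03,"tz":0,"wx":0,"wy":0,"wz":0},
    {"hand":-1,"tx":0,"ty":0,"tz":0,"wx":0,"wy":0,"wz":0},
  ],
)

```text
time: 9.07
tool_pos: [585.2, 101.8, 32.0]
tcp_rot: [-3.131, 0.001, 1.492]
contact_force: [-14.4, 0.6, 9.5]
grip_width: 91.9
```

Call:
drive_tool(
  deltas=[
    {"hand":-1,"tx":0,"ty":0.025,"tz":0,"wx":0,"wy":0,"wz":0},
    {"hand":-1,"tx":0,"ty":0.025,"tz":0,"wx":0,"wy":0,"wz":0},
    {"hand":-1,"tx":0,"ty":0,"tz":0,"wx":0,"wy":0,"wz":0},
  ],
)

```text
time: 9.32
tool_pos: [587.1, 101.6, 32.0]
tcp_rot: [-3.131, 0.001, 1.492]
contact_force: [-14.7, -0.2, 9.7]
grip_width: 92.1
```

Call:
drive_tool(
  deltas=[
    {"hand":-1,"tx":0,"ty":0.025,"tz":0,"wx":0,"wy":0,"wz":0},
    {"hand":-1,"tx":0,"ty":0,"tz":0,"wx":0,"wy":0,"wz":0},
  ],
)

```text
time: 9.48
tool_pos: [587.4, 101.6, 32.0]
tcp_rot: [-3.129, 0.001, 1.492]
contact_force: [-17.2, 0.4, 10.3]
grip_width: 91.8
```

Call:
drive_tool(
  deltas=[
    {"hand":-1,"tx":0,"ty":0.025,"tz":0,"wx":0,"wy":0,"wz":0},
    {"hand":-1,"tx":0,"ty":0,"tz":0,"wx":0,"wy":0,"wz":0},
  ],
)

```text
time: 9.65
tool_pos: [587.4, 101.6, 32.0]
tcp_rot: [-3.127, 0.001, 1.492]
contact_force: [-21.4, 0.5, 13.4]
grip_width: 91.8
```

Call:
drive_tool(
  deltas=[
    {"hand":-1,"tx":0,"ty":0.025,"tz":0,"wx":0,"wy":0,"wz":0},
    {"hand":-1,"tx":0,"ty":0,"tz":0,"wx":0,"wy":0,"wz":0},
  ],
)

```text
time: 9.82
tool_pos: [587.4, 101.6, 32.0]
tcp_rot: [-3.125, 0.001, 1.492]
contact_force: [-23.4, 1.8, 16.1]
grip_width: 92.0
```

```bash
python3 - <<'E'
from h import *
o=get_obs(); print(o['time'],o['tool_pos'],o['tcp_rot'],o['contact_force'],o['moment'])
a=capture("side")[:,:,::-1]
cv2.imwrite("pics/side6.png",cv2.resize(a[110:240,220:390],None,fx=4.6,fy=4.6,interpolation=cv2.INTER_CUBIC))
E
```

```text
9.8167 [587.39724658 101.58437355  32.02791057] [-3.12490910e+00  1.35075118e-03  1.49210768e+00] [-23.41778641   1.75665587  16.08877312] [ 0.4106826   3.55152028 -0.03419032]
```

View pics/side6.png

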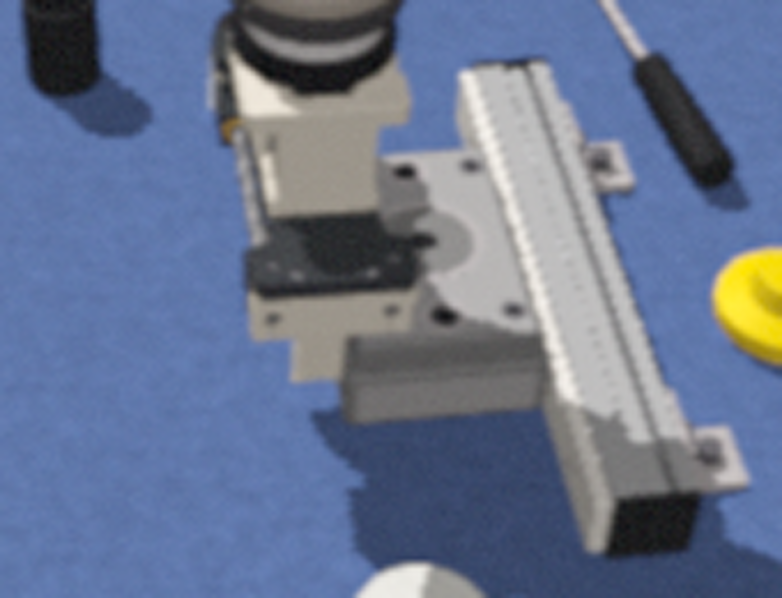

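The tool stopped at x 587.4 with the force rising, and the picture shows the block against the strip. I'll seat it a little more firmly, then back off.

Call:
drive_tool(
  deltas=[
    {"hand":-1,"tx":0,"ty":0.05,"tz":0,"wx":0,"wy":0,"wz":0},
    {"hand":-1,"tx":0,"ty":0.05,"tz":0,"wx":0,"wy":0,"wz":0},
    {"hand":-1,"tx":0,"ty":0,"tz":0,"wx":0,"wy":0,"wz":0},
    {"hand":-1,"tx":0,"ty":0,"tz":0,"wx":0,"wy":0,"wz":0},
  ],
)

```text
time: 10.2
tool_pos: [587.5, 101.5, 32.1]
tcp_rot: [-3.116, 0.002, 1.493]
contact_force: [-36.9, 1.0, 28.0]
grip_width: 91.9
```

Call:
drive_tool(
  deltas=[
    {"hand":-1,"tx":0,"ty":-0.05,"tz":0,"wx":0,"wy":0,"wz":0},
    {"hand":-1,"tx":0,"ty":-0.1,"tz":0,"wx":0,"wy":0,"wz":0},
    {"hand":-1,"tx":0,"ty":-0.2,"tz":0,"wx":0,"wy":0,"wz":0},
    {"hand":-1,"tx":0,"ty":-0.3,"tz":0,"wx":0,"wy":0,"wz":0},
    {"hand":-1,"tx":0,"ty":-0.4,"tz":0,"wx":0,"wy":0,"wz":0},
    {"hand":-1,"tx":0,"ty":-0.2,"tz":-0.2,"wx":0,"wy":0,"wz":0},
    {"hand":-1,"tx":0,"ty":0,"tz":-0.5,"wx":0,"wy":0,"wz":0},
    {"hand":-1,"tx":0,"ty":0,"tz":-0.6,"wx":0,"wy":0,"wz":0},
    {"hand":-1,"tx":0,"ty":0,"tz":-0.6,"wx":0,"wy":0,"wz":0},
    {"hand":-1,"tx":0,"ty":0,"tz":-0.6,"wx":0,"wy":0,"wz":0},
    {"hand":-1,"tx":0,"ty":0,"tz":-0.6,"wx":0,"wy":0,"wz":0},
    {"hand":-1,"tx":0,"ty":0,"tz":-0.6,"wx":0,"wy":0,"wz":0},
    {"hand":-1,"tx":0,"ty":0,"tz":-0.6,"wx":0,"wy":0,"wz":0},
    {"hand":-1,"tx":0,"ty":-0.5,"tz":0,"wx":0,"wy":0,"wz":0},
    {"hand":-1,"tx":0,"ty":-0.5,"tz":0,"wx":0,"wy":0,"wz":0},
    {"hand":-1,"tx":0,"ty":-0.4,"tz":0,"wx":0,"wy":0,"wz":0},
    {"hand":-1,"tx":0,"ty":0,"tz":0,"wx":0,"wy":0,"wz":0},
  ],
)

```text
time: 11.62
tool_pos: [490.8, 109.4, 205.6]
tcp_rot: [-3.141, -0.0, 1.492]
contact_force: [0.1, -0.1, -0.1]
grip_width: 91.8
```

```bash
python3 - <<'E'
from h import *
o=get_obs(); print(o['time'],o['tool_pos'],o['tcp_rot'],o['contact_force'])
a=capture("side")[:,:,::-1]
cv2.imwrite("pics/side7f.png",a)
cv2.imwrite("pics/side7.png",cv2.resize(a[110:240,220:390],None,fx=4.6,fy=4.6,interpolation=cv2.INTER_CUBIC))
a=capture("scene")[:,:,::-1]
cv2.imwrite("pics/scene7.png",cv2.resize(a[120:300,190:460],None,fx=2.9,fy=2.9,interpolation=cv2.INTER_CUBIC))
E
```

```text
11.6167 [490.80440361 109.42833807 205.64268383] [-3.14124681e+00 -3.28018024e-05  1.49195450e+00] [ 0.08143136 -0.10399851 -0.06297942]
```

View pics/side7.png

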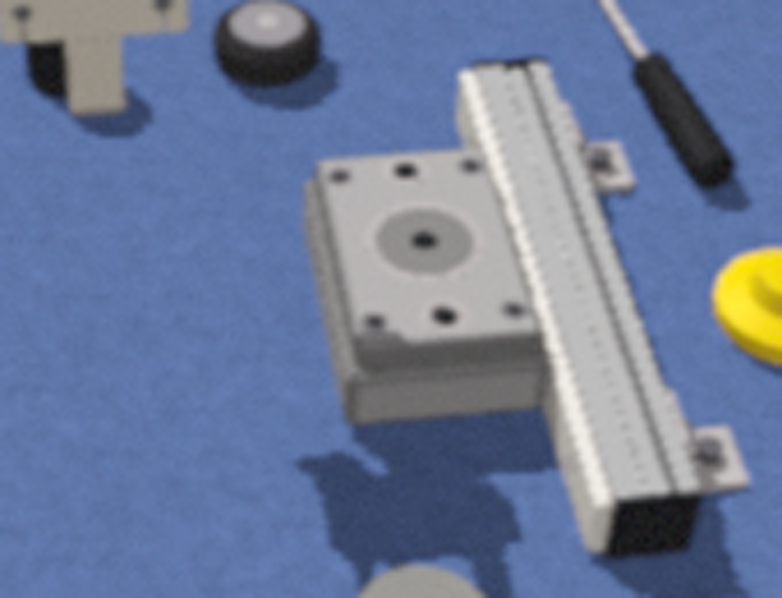

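View pics/scene7.png

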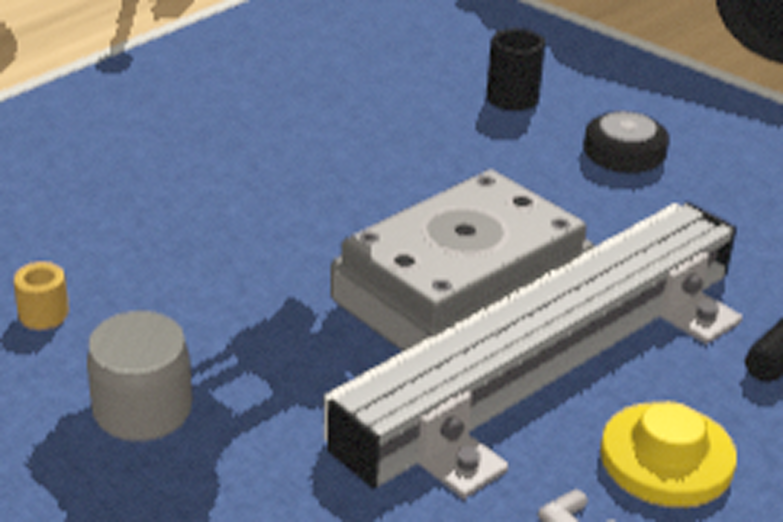

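```bash
python3 - <<'E'
from h import *
np.set_printoptions(precision=1,suppress=True)
S=camera_model("side");C=camera_model("scene")
def ln(n,P): print(n,P[:,:2].ravel(),"len",np.linalg.norm(P[1]-P[0]),"ang",np.degrees(np.arctan2(*(P[1]-P[0])[[1,0]])))
for a,b in [((375,321),(340,176)),((445,315),(405,171)),((514,310),(471,166))]: ln("S",unproj(S,crop([a,b],4.6,220,110),55))
for a,b in [((369,238),(486,181)),((404,261),(522,201)),((442,286),(561,224))]: ln("C",unproj(C,crop([a,b],2.9,190,120),55))
ln("Cf",unproj(C,crop([(327,397),(678,205)],2.9,190,120),40))
ln("Sf",unproj(S,crop([(590,500),(460,72)],4.6,220,110),40))
cS=unproj(S,crop([(424,240)],4.6,220,110),55); cC=unproj(C,crop([(465,230)],2.9,190,120),55); print(cS,cC)
for P,m,a in [(cS,[(683.7-67.8*0+709.4)/2,(248-67.8)/2],85.35),(cC,[(689+714)/2,(248.1-69.7)/2],85.5)]:
    t=np.radians(a-90); d=P[0,:2]-np.array(m); print("fence frame",d@[np.cos(t),np.sin(t)],d@[-np.sin(t),np.cos(t)])
E
```

```text
S [611.5  49.1 619.2 156.8] len 107.98198362273817 ang 85.91498964212722
S [645.5  46.6 653.  154.2] len 107.86855317582977 ang 86.00190318657577
S [679.1  43.4 687.6 151.4] len 108.31441343733773 ang 85.49491260491651
C [608.2  48.9 616.3 157.5] len 108.88538824385859 ang 85.7250731474559
C [641.7  46.4 649.6 155.6] len 109.43172658505576 ang 85.83190459477224
C [676.3  43.9 685.  152.3] len 108.83639798346262 ang 85.37000127390796
Cf [689.  -69.7 714.  248.1] len 318.7308103915256 ang 85.50225492468755
Sf [683.7 -67.8 709.4 248. ] len 316.9060389222395 ang 85.35171801770497
[[649.2 100.7  55. ]] [[645.7 101.2  55. ]]
fence frame -48.02858843129632 6.724982235265272
fence frame -56.60172985073553 7.609527245773389
```

```bash
python3 - <<'E'
import cv2
a=cv2.imread("pics/side7f.png")
cv2.imwrite("pics/z1.png",cv2.resize(a[135:210,280:360],None,fx=8,fy=8,interpolation=cv2.INTER_CUBIC))
E
```

```text
(no output)
```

View pics/z1.png

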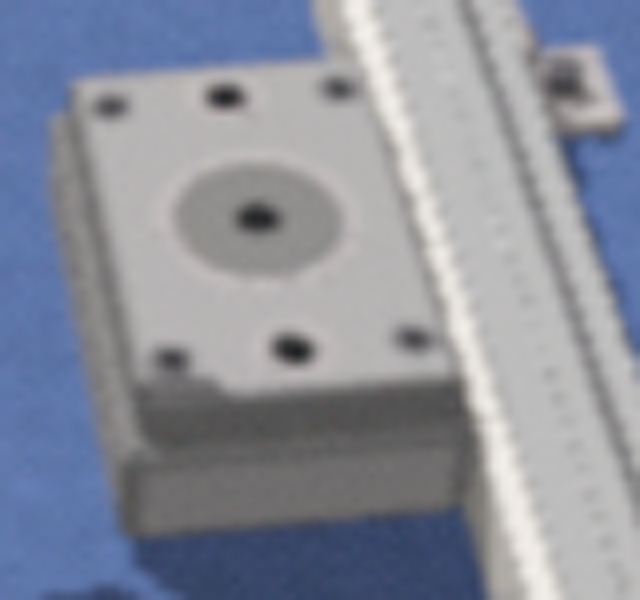

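The block's hole rows measure 85.4 to 86.0° against the fence's 85.4 to 85.5°. Along the fence it sits about 7 mm off the middle. The tool met a hard stop at 37 N, well above sliding friction, and all four small parts are at unchanged pixel positions. Handing in.

```bash
python3 -c "
from plant import *
print(close_job()); print(get_obs()['time'])"
```

```text
the job is handed in; nothing more can be done
None
the job is handed in; nothing more can be done
```

I turned the die block about 54° with both open fingertips on its long side, then pushed it square against the fence and backed the arm off. The job was handed in at about 12 s of the 72 s allowed; no verdict came back.

- **Angle:** the block's rows of holes lie within about 0.6° of the fence (limit 1.7°).
- **Position along the fence:** the block's centre is about 7 mm from the fence's middle (limit 88 mm).
- **Contact with the strip:** the tool stopped dead at x = 587.4 mm while the push force rose from about 15 N to 37 N, so the block is against the fence. In the side picture it touches the strip along its length.
- **Flat and undisturbed:** the block looked flat on the mat throughout, and all four small parts were at unchanged pixel positions.

**Disagreement:** the two cameras put the block's centre at 48 mm and 57 mm from the strip (allowed 45 to 53.5 mm). I put that down to camera calibration and reading error and trusted the hard stop and the picture instead.

The first two move calls were refused for missing fields, and nothing moved.

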